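# Fetch the malachite from between the dropper bottles

### The arm

A 6-joint arm with a two-finger parallel gripper is mounted at the origin on a cart in front of the work surface, level with it; the furniture and walls round the work are solid. World frame = base frame: x ahead of the robot, y to its left, z up, the work surface at z = 0. Lengths are in mm, angles in rad, forces in N, time in s.
With the tool pointing down it reaches from about 350 to 975 mm from the base axis. Payload 7.1 kg.
Tool frame: the origin (TCP) lies on the front face of the gripper's body, between the roots of the fingers; the fingertips stand 80 mm ahead of it and the grasp point (between the pads) lies 61 mm ahead of it; z points along the fingers, y is the line along which they close (so a half turn about z gives the same grasp; the last joint's range is limited). The gripper opens to 88 mm and grips with 3 to 60 N. Pads are 20 mm wide; open, the fingers measure 115 mm over their backs; the gripper's body (75 mm by 178 mm) begins 61 mm behind the grasp point.
Start: joints at [1.287, 0.423, 1.63, -0, 1.089, -0.019], TCP at [163.541, 603.208, 302.675] pointing down, gripper open.
Joint ranges: [-3, 3], [-0.9, 2.11], [0.09, 2.58], [-1.31, 4.45], [0.11, 2.69], [-2.54, 2.54]. Speed limits (rad/s): [2.39, 2.39, 3.01, 3.14, 3.14, 3.14].

### API

Orientations are given as [roll, pitch, yaw] about the fixed x, y, z axes, in that order (R = Rz(yaw) Ry(pitch) Rx(roll)).
In Python, from bench import status, capture, close_job gives the robot as it stands.
- The arm moves only by the tool apply_moves, never from a script. Its argument "deltas" is a list of rows, each a list of 3 entries, a list of its own where there are three numbers: the opening, from -1 (shut) to 1 (fully open), then the shift along the tool's x, y, z as a fraction of full scale, then the turn about the tool's z as a fraction of full scale. In form: [[claw, [x, y, z], turn], ...]. A call has 1 to 20 rows; each row is the pose to reach, as a shift and turn from the pose commanded when the call began, along the tool's axes at that moment; what a row does not reach only later rows make up. Full scale, the value 1, is 500 mm for a shift and pi/4 rad for a turn. A row lasts 1/8 s, in which the tool goes at most 62.5 mm and 10.7 degrees, less where a joint would pass 70% of its speed; a pose out of reach is approached as far as the arm can. A call with a number of a shift or a turn outside -1 to 1 is refused whole. A call with a gripper value outside its range is refused whole. The fingers move at their own pace and stop on an object; the grip force is fixed at half the most. Time passes only in rows, so rows that repeat a pose let the fingers close. It gives the time, the measured TCP pose, the force, the opening and the grip force at its end, in the units of the state.
- status.get_obs(): the state, without advancing time (a new reading comes with each control period).
- capture(name): name is "side" or "top"; returns a dict with "color" (400x640x3 uint8, red, green, blue), "mtx" (3x3 intrinsics, pixels), "eye" and "rotation" of the camera in the world. Camera axes: x right, y down, z forward; pixel columns grow to the right and rows downward; lengths in mm; the calibration is good to about 2 mm. A picture is of the moment at which its call begins. There is no depth.
- close_job(): hands the job in; it is judged then, once.
The state is a dict: "time_s": time; "joint_pos": joint angles; "joint_vel": joint speeds; "joint_efforts": joint torques, N m; "tcp_pos": TCP position; "orientation": TCP orientation; "wrist_force": force on the tool from outside, world axes, zero at the start; "torque": the same for the moment, N m; "opening": opening from 0.0 (shut) to 1.0 (fully open); "grip_force": force on a finger pad.
Only numpy, scipy, OpenCV 4.12 (cv2) and the standard library are available. Lean on these libraries where they do the work, as an engineer would, in place of code of your own. Each camera call takes 0.05 s, during which the arm holds its last target. There are 200 camera calls.

### The job

The green malachite is boxed in, in the wooden rack, between the two dropper bottles: first clear both bottles out and stand them on the cork mat, then fetch the malachite and set it down, the same way up, in the middle of the white streak plate, and then put each bottle back in the rack exactly where it stood. Keep the bottles upright throughout and leave the red pebble and the fossil alone.

Things in the scene. Friction and masses are not known exactly. Their poses are not given: they have to be found in the camera images.
- rack: Fixed wooden trough, outside 68 x 168 mm, its long side along its own y axis; inside 54 mm (x) by 154 mm (y), inner floor 6 mm above the worktop, wall tops 34 mm above the worktop, walls 7 mm thick. On its floor two dark 38 mm discs mark the bottle seats, at y = -43 and +43 mm on its centre line; the malachite lies between them. Origin: centre of its underside.
- red_dropper: Loose white dropper bottle with a red pointed cap, on one seat of the rack at the start. Round body 32 mm in diameter and 63 mm tall, above it a cap of 20 mm diameter up to 98 mm (the cap is fixed). About 50 g. Origin: centre of its underside, z up along the bottle.
- blue_dropper: Loose white dropper bottle with a white pointed cap and a blue band, on the other seat of the rack at the start. Same shape and size: body 32 mm in diameter and 63 mm tall, cap of 20 mm diameter up to 98 mm. About 50 g. Origin: centre of its underside, z up along the bottle.
- malachite: Loose green lump of malachite, about 37 mm along its x, 41 mm along its y, 31 mm tall, in the middle of the rack at the start, its x axis roughly (within 0.1 rad) along the rack's length. Best pinched along its x axis (about 36 mm). About 60 g. Origin: centre of its underside.
- cork_mat: Fixed brown cork mat, 100 mm (its x) by 180 mm (its y), 4 mm thick: the side area for the bottles. Origin: centre of its underside.
- streak_plate_white: Fixed white square streak plate with a few streaks on it, 62 x 62 mm, 8 mm thick: the target for the malachite. Origin: centre of its underside.
- streak_plate_black: Fixed black square streak plate, 60 x 60 mm, 8 mm thick: not used. Origin: centre of its underside.
- red_pebble: Loose red-brown jasper pebble, 34 x 30 x 22 mm, on the worktop: not to be disturbed. Origin: centre of its underside.
- fossil: Loose pale limestone pebble with a fossil, 41 x 53 x 26 mm, on the worktop: not to be disturbed. Origin: centre of its underside.
Mind the look-alikes: they are no part of the job. What is shaped like the blue_dropper but pink is not meant. Leave any pink or turquoise look-alike of the red_dropper alone.

How it is judged (in metres and radians):
On the way, in this order (a step that is already met when the one before it is completed fails the run):
1. both dropper bottles stand upright and released on the cork mat, the malachite still in the rack (x of red_dropper in the frame of cork_mat between -0.05 and 0.05 m and y of red_dropper in the frame of cork_mat between -0.09 and 0.09 m and z of red_dropper in the frame of cork_mat between 0.001 and 0.008 m and angle between each of red_dropper, blue_dropper's own z axis and vertical below 0.12 rad and linear speed of each of red_dropper, blue_dropper below 0.02 m/s and contact force between the fingers and red_dropper below 0.05 N and x of blue_dropper in the frame of cork_mat between -0.05 and 0.05 m and y of blue_dropper in the frame of cork_mat between -0.09 and 0.09 m and z of blue_dropper in the frame of cork_mat between 0.001 and 0.008 m and contact force between the fingers and blue_dropper below 0.05 N and distance of malachite from where it was at the start of the episode below 0.03 m), for 0.2 s.
2. the malachite lies released in the middle of the white streak plate, both bottles still standing on the mat (horizontal distance between malachite and streak_plate_white below 0.015 m and z of malachite in the frame of streak_plate_white between 0.004 and 0.013 m and linear speed of each of malachite, red_dropper, blue_dropper below 0.02 m/s and contact force between the fingers and malachite below 0.05 N and angle between malachite's own z axis and vertical below 0.3 rad and x of red_dropper in the frame of cork_mat between -0.05 and 0.05 m and y of red_dropper in the frame of cork_mat between -0.09 and 0.09 m and z of red_dropper in the frame of cork_mat between 0.001 and 0.008 m and angle between each of red_dropper, blue_dropper's own z axis and vertical below 0.12 rad and contact force between the fingers and red_dropper below 0.05 N and x of blue_dropper in the frame of cork_mat between -0.05 and 0.05 m and y of blue_dropper in the frame of cork_mat between -0.09 and 0.09 m and z of blue_dropper in the frame of cork_mat between 0.001 and 0.008 m and contact force between the fingers and blue_dropper below 0.05 N), for 0.2 s.
At the end, for the whole second after the job is handed in: The malachite lies at rest on the white streak plate, its origin within 15 mm of the plate's centre and upright within 0.3 rad; each dropper bottle stands upright (within 0.12 rad), at rest and released, within 15 mm of where it stood in the rack at the start (horizontal distance between malachite and streak_plate_white below 0.015 m and z of malachite in the frame of streak_plate_white between 0.004 and 0.013 m and linear speed of each of malachite, red_dropper, blue_dropper below 0.02 m/s and contact force between the fingers and malachite below 0.05 N and angle between malachite's own z axis and vertical below 0.3 rad and distance of each of red_dropper, blue_dropper from where it was at the start of the episode below 0.015 m and angle between each of red_dropper, blue_dropper's own z axis and vertical below 0.12 rad and contact force between the fingers and red_dropper below 0.05 N and contact force between the fingers and blue_dropper below 0.05 N); the robot touches nothing.
It fails at once if a dropper bottle is tipped by more than 0.5 rad (angle between any of red_dropper, blue_dropper's own z axis and vertical above 0.5 rad).
It fails at once if the red pebble or the fossil is moved by more than 15 mm (distance of any of red_pebble, fossil from where it was at the start of the episode above 0.015 m).
It also fails if it takes over 128 s, if anything falls off the work surface, if the arm or the gripper's body presses on something with over 40 N, if the wrist force passes 120 N, or if a joint passes its speed limit or range.

## Working session

There is one attempt and no reset: what is moved stays moved. The work goes in short steps, Python scripts to look and compute and a tool call to move; the robot and the scene stay as the last step left them, time stands still between calls to the robot, and variables do not carry over. Pictures are saved under pics/ and viewed, at most 14 in all, crops included, and the job is handed in when it is done.

Besides the shell and the picture viewer there is one more tool, called after "Emit:" as name(argument=value, ...), one argument or row to a line, values as JSON. apply_moves: Moves the arm, as the interface text tells. Shift numbers are shares of 500 mm and turn numbers shares of pi/4 rad, none past 1 either way. Its arguments: {"type":"object","properties":{"deltas":{"type":"array","items":{"type":"array"}}},"required":["deltas"]}

```bash
mkdir -p pics
cat > h.py <<'E'
import numpy as np,cv2
from bench import status,capture,close_job
def snap(n,f):
    c=capture(n); cv2.imwrite('pics/'+f,c['color'][:,:,::-1]); np.savez('pics/'+f+'.npz',**c); return c
def ray(c,u,v,z):
    d=np.array(c['rotation'])@np.linalg.inv(c['mtx'])@np.array([u,v,1.]); e=np.array(c['eye']); return e+d*(z-e[2])/d[2]
def proj(c,p):
    q=np.array(c['mtx'])@np.array(c['rotation']).T@(np.array(p)-np.array(c['eye'])); return q[:2]/q[2]
def load(f): return dict(np.load('pics/'+f+'.npz'))
E
python3 -c "
from h import *
for n in('top','side'):
    c=snap(n,n+'0.png'); print(n,c['eye'],c['rotation'],c['mtx'])
print(status.get_obs())"
```

```text
top [346.12501519 -11.42605648 976.21046252] [-2.93745819  0.00473763 -1.40765051] [[429.17253863   0.         323.57358113]
 [  0.         429.17253863 195.00126607]
 [  0.           0.           1.        ]]
side [ 284.98213015 -936.30609599  845.2317037 ] [-2.25632244  0.02256792 -0.25425087] [[437.78203629   0.         313.30015458]
 [  0.         437.78203629 203.92349661]
 [  0.           0.           1.        ]]
{'time_s': 0.1, 'joint_pos': array([ 1.28697890e+00,  4.23745242e-01,  1.63059562e+00, -1.75893800e-05,
        1.08860718e+00, -1.90234844e-02]), 'joint_vel': array([ 1.33248702e-03, -3.07316108e-03,  6.29377577e-05, -7.52588237e-04,
        2.00386816e-03, -2.40672525e-04]), 'joint_efforts': array([-1.69495377e-05, -5.45617175e+01, -2.74324894e+01,  6.45371061e-02,
        1.88167824e-02, -1.21672809e-05]), 'tcp_pos': array([163.45316277, 602.84606453, 301.9983885 ]), 'orientation': array([-3.14023721e+00, -1.02127028e-05,  2.87680688e+00]), 'wrist_force': array([0.51462584, 0.58432288, 0.4571922 ]), 'torque': array([-0.00640908,  0.02555719,  0.02690266]), 'grip_force': 0.0, 'opening': 1.0016277053224378}
```

```bash
cat >> h.py <<'E'
from scipy.spatial.transform import Rotation as Ro
_s=snap
def fix(c):
    c=dict(c)
    if np.shape(c['rotation'])==(3,): c['rotation']=Ro.from_euler('xyz',c['rotation']).as_matrix()
    return c
def snap(n,f): return fix(_s(n,f))
_l=load
def load(f): return fix(_l(f))
E
python3 -c "
from h import *
for n in('top','side'):
    c=load(n+'0.png'); print(n,ray(c,320,200,0),c['rotation'].round(2))"
```

```text
top [531.77599338  32.21388021   0.        ] [[ 0.16 -0.97  0.2 ]
 [-0.99 -0.16  0.04]
 [-0.   -0.2  -0.98]]
side [ 5.51182859e+02  8.17549074e+01 -1.13686838e-13] [[ 0.97 -0.18  0.18]
 [-0.25 -0.61  0.75]
 [-0.02 -0.77 -0.63]]
```

View pics/top0.png

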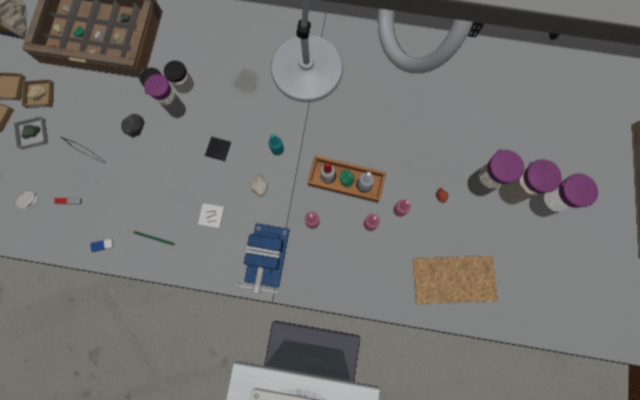

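View pics/side0.png

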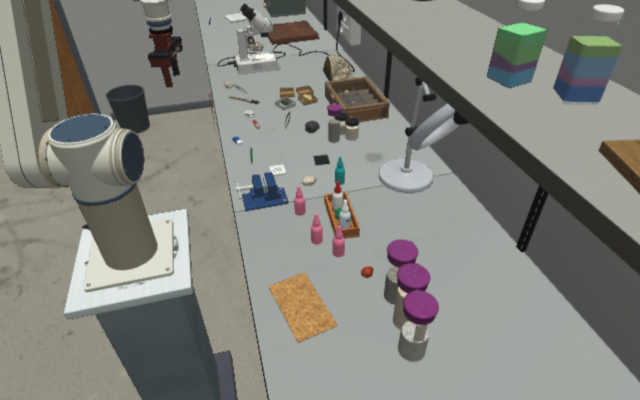

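Top view: rack (347,179), white bottle with red cap (327,170), malachite (347,178), white bottle with blue band (367,181). Look-alikes: pink bottles at (312,218), (372,221) and (403,207), and a turquoise one at (276,144). Cork mat (455,280), white plate (211,215), black plate (218,148), fossil (260,185), pebble (442,195). I choose the two white-bodied bottles inside the rack.

```bash
cat > m.py <<'E'
from h import *
c=load('top0.png'); s=load('side0.png')
hsv=cv2.cvtColor(c['color'],cv2.COLOR_RGB2HSV)
def blob(box,lo,hi,hsv=hsv):
    u0,u1,v0,v1=box; m=cv2.inRange(hsv,np.array(lo),np.array(hi)); k=np.zeros_like(m); k[v0:v1,u0:u1]=m[v0:v1,u0:u1]
    k=cv2.morphologyEx(k,cv2.MORPH_CLOSE,np.ones((3,3)))
    cs,_=cv2.findContours(k,cv2.RETR_EXTERNAL,cv2.CHAIN_APPROX_NONE); return max(cs,key=cv2.contourArea)
def rect(ct,z):
    p=np.array([ray(c,*q,z)[:2] for q in ct[:,0]+0.0],np.float32); return cv2.minAreaRect(p)
print('mat',rect(blob((400,510,240,310),(5,60,60),(25,255,255)),4))
print('white',rect(blob((190,230,195,235),(0,0,170),(179,60,255)),8))
print('rack',rect(blob((300,395,145,210),(5,120,80),(20,255,255)),34))
print('mal',rect(blob((335,360,165,192),(55,80,20),(90,255,255)),20))
print('redcap',rect(blob((315,340,155,180),(165,100,60),(179,255,255)),90))
print('pebble',rect(blob((430,455,185,205),(0,120,60),(10,255,255)),11))
print('fossil',rect(blob((248,272,172,200),(10,20,130),(40,120,255)),13))
for b in [(300,322,205,230),(362,383,208,232),(394,415,195,218)]: print('pink',rect(blob(b,(150,80,60),(179,255,255)),40))
print('turq',rect(blob((265,287,130,157),(80,80,40),(100,255,255)),40))
a=cv2.resize(c['color'][140:240,290:420],(780,600),interpolation=cv2.INTER_CUBIC); cv2.imwrite('pics/crop.png',a[:,:,::-1])
b=cv2.resize(s['color'][170:270,280:390],(660,600),interpolation=cv2.INTER_CUBIC); cv2.imwrite('pics/crops.png',b[:,:,::-1])
E
python3 m.py
```

```text
mat ((402.9319152832031, -291.6073913574219), (99.1661376953125, 179.14906311035156), 11.357884407043457)
white ((455.09893798828125, 273.1536865234375), (47.18401336669922, 46.63462829589844), 89.0541763305664)
rack ((584.9148559570312, -19.399459838867188), (163.35414123535156, 67.10155487060547), 85.258544921875)
mal ((588.4231567382812, -19.097902297973633), (32.79637908935547, 30.127674102783203), 54.71304702758789)
redcap ((585.1387939453125, 24.2308349609375), (16.371841430664062, 15.574761390686035), 43.91585922241211)
pebble ((585.6862182617188, -241.95468139648438), (25.48065757751465, 22.07149887084961), 53.468544006347656)
fossil ((542.1074829101562, 176.8824005126953), (38.56199645996094, 31.97785758972168), 58.87289047241211)
pink ((476.9491271972656, 41.556312561035156), (31.100557327270508, 28.67941665649414), 9.312113761901855)
pink ((493.892333984375, -89.383544921875), (31.275617599487305, 28.593523025512695), 8.227080345153809)
pink ((536.6913452148438, -150.302490234375), (27.87936782836914, 38.54496383666992), 53.61009979248047)
turq ((636.8825073242188, 152.5259246826172), (49.42387390136719, 28.639667510986328), 36.07345199584961)
```

View pics/crop.png

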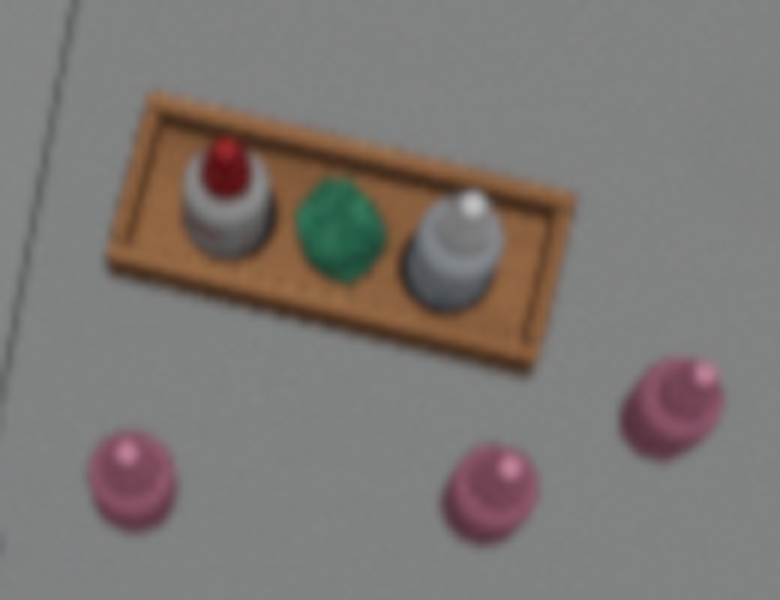

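View pics/crops.png

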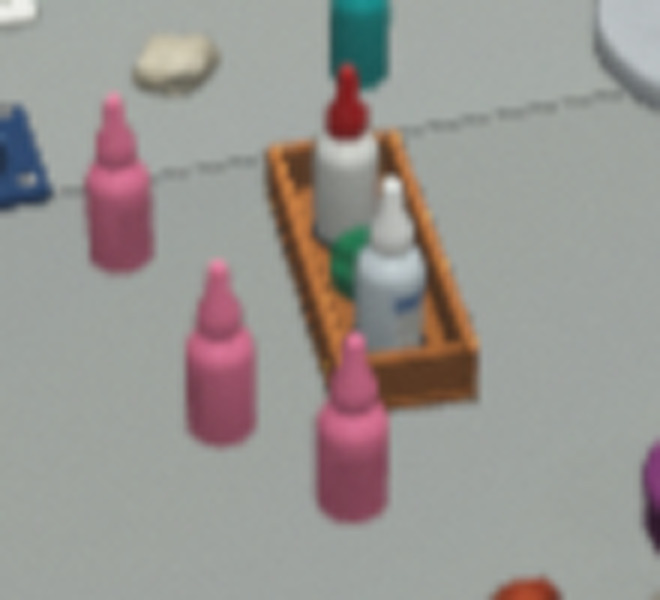

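Both crops show it clearly: the white bottle with red cap (left in the rack) and the white bottle with a blue band (right), the green malachite between them, and the pink ones outside the rack.

```bash
cat > m2.py <<'E'
from m import *
print('----')
ct=blob((190,232,195,235),(0,0,135),(179,60,255)); print('white',rect(ct,8)); 
def tri(p,q):
    A=[];B=[]
    for cam,uv in((c,p),(s,q)):
        d=ray(cam,*uv,0)-cam['eye']; d/=np.linalg.norm(d); M=np.eye(3)-np.outer(d,d); A.append(M);B.append(M@cam['eye'])
    return np.linalg.lstsq(np.vstack(A),np.hstack(B),rcond=None)[0]
print('redtip',tri((328.3,164.0),(337.7,181)),ray(c,328.3,164,103)); print('bluetip',tri((368.8,173.8),(345.2,200)),ray(c,368.8,173.8,103))
ps=cv2.inRange(cv2.cvtColor(s['color'],cv2.COLOR_RGB2HSV),(0,0,170),(179,60,255))
for n,u,v in(('lampbase',307,68),('vise',265,250),('jar',505,165)): print(n,ray(c,u,v,0))
E
python3 m2.py | sed -n '/----/,$p'
cat > go.py <<'E'
import sys
from h import *
x,y,z,yaw=map(float,sys.argv[1:5]); o=status.get_obs(); p=o['tcp_pos']; w=o['orientation'][2]
d=np.array([x,y,z])-p; t=[np.cos(w)*d[0]+np.sin(w)*d[1],np.sin(w)*d[0]-np.cos(w)*d[1],-d[2]]
tn=-((yaw-w+np.pi)%(2*np.pi)-np.pi); print('shift',(np.array(t)/500).round(4),'turn',round(tn/(np.pi/4),4),'rows>=',round(max(np.linalg.norm(d)/62.5,abs(tn)/.187),1),'j',o['joint_pos'].round(2),'t',o['time_s'],p.round(1),w.round(3))
E
python3 go.py 588.5 24 250 1.487
```

```text
----
white ((455.67626953125, 273.9152526855469), (54.24468994140625, 56.69918441772461), 89.11679077148438)
redtip [589.53394054  22.96153269 106.41581215] [591.32315938  23.02500067 103.        ]
bluetip [583.23689306 -64.09908303 105.40996704] [583.97050395 -64.25365351 103.        ]
lampbase [8.54889813e+02 1.18579963e+02 1.13686838e-13]
vise [397.88553001 136.19673426   0.        ]
jar [ 684.79117359 -383.47547408    0.        ]
shift [-1.1234 -0.8949  0.104 ] turn 1.7696 rows>= 11.5 j [ 1.29  0.42  1.63 -0.    1.09 -0.02] t 0.1 [163.5 602.8 302. ] 2.877
```

Emit:
apply_moves(
  deltas=[
    [1,[-0.1,-0.08,0],0.16],
    [1,[-0.2,-0.16,0],0.32],
    [1,[-0.3,-0.24,0],0.48],
    [1,[-0.4,-0.32,0],0.64],
    [1,[-0.5,-0.4,0],0.8],
    [1,[-0.6,-0.48,0],0.96],
    [1,[-0.6,-0.48,0],0.96],
    [1,[-0.6,-0.48,0],0.96],
  ],
)

```text
time_s: 1.1
tcp_pos: [390.4, 292.7, 302.5]
orientation: [-3.141, -0.0, 2.122]
wrist_force: [-0.9, -0.5, 0.3]
opening: 1.001
grip_force: 0.0
```

```bash
python3 go.py 589 23.5 220 1.487
```

```text
shift [-0.6667  0.0564  0.1651] turn 0.8084 rows>= 5.5 j [0.62 0.22 1.93 0.   0.99 0.07] t 1.1 [390.4 292.7 302.5] 2.122
```

Emit:
apply_moves(
  deltas=[
    [0.4,[-0.67,0.056,0.16],0.808],
    [0.4,[-0.67,0.056,0.16],0.808],
    [0.4,[-0.67,0.056,0.16],0.808],
    [0.4,[-0.67,0.056,0.16],0.808],
    [0.4,[-0.67,0.056,0.16],0.808],
    [0.4,[-0.67,0.056,0.16],0.808],
    [0.4,[-0.67,0.056,0.16],0.808],
    [0.4,[-0.67,0.056,0.16],0.808],
    [0.4,[-0.67,0.056,0.16],0.808],
  ],
)

```text
time_s: 2.22
tcp_pos: [589.2, 24.3, 223.0]
orientation: [-3.142, -0.0, 1.491]
wrist_force: [-0.3, -0.6, -0.3]
opening: 0.7
grip_force: 0.0
```

```bash
python3 go.py 589 23.5 119 1.487
```

```text
shift [-0.0015 -0.0003  0.208 ] turn 0.0045 rows>= 1.7 j [0.02 0.47 1.76 0.   0.9  0.1 ] t 2.225 [589.2  24.3 223. ] 1.491
```

Emit:
apply_moves(
  deltas=[
    [0.4,[-0.0015,0,0.07],0.0045],
    [0.4,[-0.0015,0,0.14],0.0045],
    [0.4,[-0.0015,0,0.208],0.0045],
    [0.4,[-0.0015,0,0.208],0.0045],
    [-1,[-0.0015,0,0.208],0.0045],
    [-1,[-0.0015,0,0.208],0.0045],
    [-1,[-0.0015,0,0.208],0.0045],
    [-1,[-0.0015,0,0.208],0.0045],
    [-1,[-0.0015,0,0.208],0.0045],
    [-1,[-0.0015,0,0.208],0.0045],
  ],
)

```text
time_s: 3.48
tcp_pos: [590.1, 21.8, 119.6]
orientation: [3.141, -0.0, 1.485]
wrist_force: [-1.7, 0.6, 5.7]
opening: 0.352
grip_force: 30.0
```

```bash
python3 go.py 394 -248 119 1.487
```

```text
shift [-0.5713 -0.3443  0.0012] turn -0.0031 rows>= 5.3 j [0.02 0.63 1.8  0.   0.71 0.1 ] t 3.475 [590.1  21.8 119.6] 1.485
```

Emit:
apply_moves(
  deltas=[
    [-1,[0,0,-0.06],0],
    [-1,[0,0,-0.14],0],
    [-1,[0,0,-0.24],0],
    [-1,[-0.06,-0.036,-0.28],0],
    [-1,[-0.15,-0.09,-0.28],0],
    [-1,[-0.25,-0.15,-0.28],0],
    [-1,[-0.35,-0.21,-0.28],0],
    [-1,[-0.45,-0.27,-0.28],0],
    [-1,[-0.53,-0.32,-0.28],0],
    [-1,[-0.571,-0.344,-0.26],0],
    [-1,[-0.571,-0.344,-0.26],0],
    [-1,[-0.571,-0.344,-0.26],0],
  ],
)

```text
time_s: 4.97
tcp_pos: [394.1, -247.6, 248.9]
orientation: [3.141, -0.0, 1.484]
wrist_force: [-0.0, -0.5, -0.4]
opening: 0.354
grip_force: 30.0
```

```bash
python3 go.py 394 -248 118 1.485; python3 -c "
from h import *
c=snap('side','s1.png')"
```

```text
shift [-8.000e-04 -2.000e-04  2.617e-01] turn -0.0008 rows>= 2.1 j [-0.59  0.27  2.02  0.    0.86 -0.5 ] t 4.975 [ 394.1 -247.6  248.9] 1.484
```

View pics/s1.png

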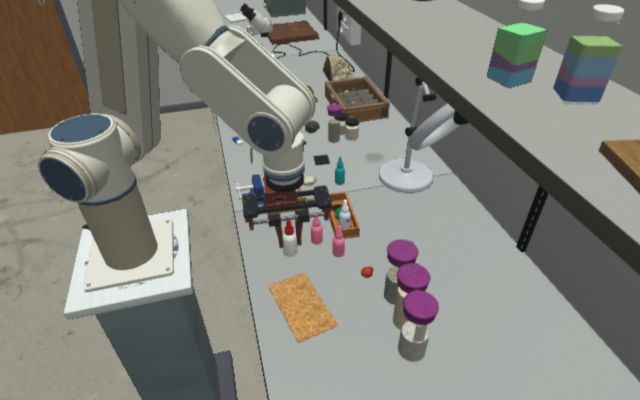

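The red-capped bottle hangs upright in the fingers at (290,240), above the mat; the blue one is still in the rack at (345,212).

Emit:
apply_moves(
  deltas=[
    [-1,[-0.001,0,0.09],0],
    [-1,[-0.001,0,0.18],0],
    [-1,[-0.001,0,0.24],0],
    [-1,[-0.001,0,0.261],0],
    [-1,[-0.001,0,0.262],0],
    [-1,[-0.001,0,0.262],0],
  ],
)

```text
time_s: 5.78
tcp_pos: [394.6, -248.4, 118.4]
orientation: [3.14, 0.001, 1.485]
wrist_force: [0.2, 0.3, -0.6]
opening: 0.356
grip_force: 30.0
```

```bash
python3 go.py 394 -248 117.6 1.485
```

```text
shift [ 0.0007 -0.0012  0.0015] turn 0.0005 rows>= 0.0 j [-0.59  0.52  2.07  0.    0.55 -0.5 ] t 5.775 [ 394.6 -248.4  118.4] 1.485
```

Red is placed at z ≈ 118.4. Lower slightly, release, and rise; then head for the blue one.

Emit:
apply_moves(
  deltas=[
    [-1,[0,0,0.002],0],
    [-1,[0,0,0.002],0],
    [0,[0,0,0.002],0],
    [0.2,[0,0,0.002],0],
    [0.2,[0,0,0.002],0],
    [0.2,[0,0,-0.05],0],
    [0.2,[0,0,-0.15],0],
    [0.2,[0,0,-0.25],0],
    [0.4,[0,0,-0.26],0],
    [0.4,[0,0,-0.26],0],
  ],
)

```text
time_s: 7.02
tcp_pos: [393.6, -248.3, 247.6]
orientation: [3.141, 0.0, 1.485]
wrist_force: [1.0, -0.1, 0.8]
opening: 0.698
grip_force: 0.0
```

```bash
python3 -c "
from h import *
c=snap('top','t1.png')
cv2.imwrite('pics/t1c.png',cv2.resize(c['color'][120:320,310:520],(630,600))[:,:,::-1])"; python3 go.py 582.5 -63 220 1.485
```

```text
shift [0.4013 0.3453 0.0536] turn -0.0004 rows>= 4.3 j [-0.59  0.27  2.02  0.    0.85 -0.5 ] t 7.075 [ 393.2 -248.   246.8] 1.485
```

View pics/t1c.png

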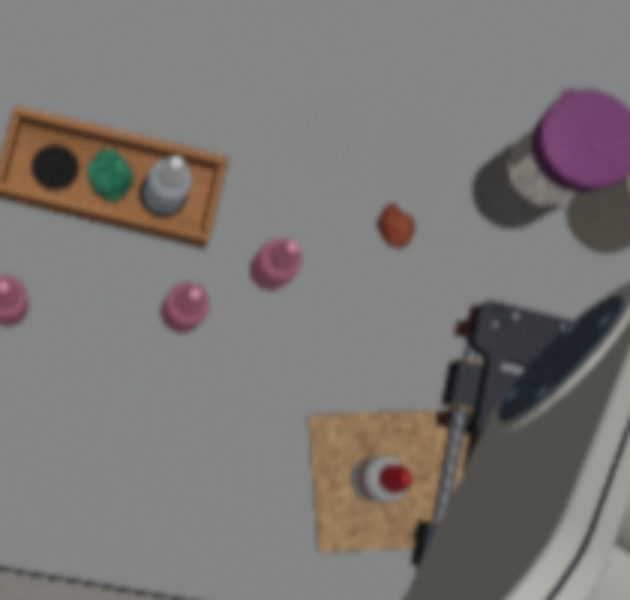

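The red bottle stands upright on the mat (crop 385,478), its seat in the rack is free (55,167), and the malachite (110,175) hasn't moved.

Emit:
apply_moves(
  deltas=[
    [0.4,[0.08,0.07,0],0],
    [0.4,[0.17,0.146,0],0],
    [0.4,[0.26,0.224,0.02],0],
    [0.4,[0.35,0.301,0.05],0],
    [0.4,[0.4013,0.3453,0.053],0],
    [0.4,[0.4013,0.3453,0.053],0],
    [0.4,[0.4013,0.3453,0.053],0],
    [0.4,[0.4013,0.3453,0.053],0],
  ],
)

```text
time_s: 8.07
tcp_pos: [582.0, -64.2, 220.7]
orientation: [-3.14, 0.0, 1.483]
wrist_force: [0.8, -0.2, -0.5]
opening: 0.7
grip_force: 0.0
```

```bash
python3 go.py 582.5 -63 119.5 1.485
```

```text
shift [0.0025 0.0008 0.2023] turn -0.002 rows>= 1.6 j [-0.13  0.47  1.77 -0.    0.9  -0.04] t 8.075 [582.  -64.2 220.7] 1.483
```

Emit:
apply_moves(
  deltas=[
    [0.4,[0.0015,0,0.07],0],
    [0.4,[0.0015,0,0.14],0],
    [0.4,[0.0015,0,0.202],0],
    [0.4,[0.0015,0,0.202],0],
    [-1,[0.0015,0,0.202],0],
    [-1,[0.0015,0,0.202],0],
    [-1,[0.0015,0,0.202],0],
    [-1,[0.0015,0,0.202],0],
    [-1,[0.0015,0,0.202],0],
    [-1,[0.0015,0,0.202],0],
  ],
)

```text
time_s: 9.32
tcp_pos: [583.6, -62.6, 121.1]
orientation: [3.14, 0.0, 1.485]
wrist_force: [-1.0, -0.7, 7.4]
opening: 0.351
grip_force: 30.0
```

```bash
python3 go.py 412 -336 118 1.485
```

```text
shift [-0.5742 -0.2951  0.0062] turn -0.0001 rows>= 5.2 j [-0.13  0.62  1.81 -0.    0.71 -0.04] t 9.325 [583.6 -62.6 121.1] 1.485
```

Emit:
apply_moves(
  deltas=[
    [-1,[0,0,-0.06],0],
    [-1,[0,0,-0.14],0],
    [-1,[0,0,-0.24],0],
    [-1,[-0.06,-0.03,-0.28],0],
    [-1,[-0.15,-0.077,-0.28],0],
    [-1,[-0.25,-0.128,-0.28],0],
    [-1,[-0.35,-0.18,-0.28],0],
    [-1,[-0.45,-0.231,-0.28],0],
    [-1,[-0.53,-0.272,-0.28],0],
    [-1,[-0.574,-0.295,-0.26],0],
    [-1,[-0.574,-0.295,-0.26],0],
    [-1,[-0.574,-0.295,-0.26],0],
  ],
)

```text
time_s: 10.82
tcp_pos: [411.7, -335.4, 250.3]
orientation: [3.142, -0.0, 1.485]
wrist_force: [0.2, -0.5, 0.0]
opening: 0.352
grip_force: 30.0
```

```bash
python3 go.py 412 -336 119 1.485
```

```text
shift [-0.0012  0.0007  0.2626] turn -0.0004 rows>= 2.1 j [-0.71  0.36  1.88  0.    0.91 -0.62] t 10.825 [ 411.7 -335.4  250.3] 1.485
```

Emit:
apply_moves(
  deltas=[
    [-1,[-0.001,0,0.09],0],
    [-1,[-0.001,0,0.18],0],
    [-1,[-0.001,0,0.24],0],
    [-1,[-0.001,0,0.261],0],
    [-1,[-0.001,0,0.264],0],
    [-1,[-0.001,0,0.264],0],
    [0,[-0.001,0,0.264],0],
    [0.2,[-0.001,0,0.264],0],
    [0.2,[-0.001,0,0.264],0],
    [0.2,[-0.001,0,0.21],0],
    [0.2,[-0.001,0,0.1],0],
    [0.4,[-0.001,0,0],0],
    [0.4,[-0.001,0,0],0],
    [0.4,[-0.001,0,0],0],
  ],
)

```text
time_s: 12.58
tcp_pos: [411.0, -336.0, 249.7]
orientation: [-3.141, -0.0, 1.485]
wrist_force: [0.4, 0.4, -0.4]
opening: 0.7
grip_force: 0.0
```

```bash
python3 -c "
from h import *
c=snap('side','s2.png')
cv2.imwrite('pics/s2c.png',cv2.resize(c['color'][170:370,230:430],(600,600))[:,:,::-1])
c=snap('top','t2.png')"; python3 go.py 586 -19 220 3.058
```

```text
shift [0.6614 0.2948 0.0573] turn -2.0033 rows>= 8.4 j [-0.71  0.36  1.88  0.    0.91 -0.62] t 12.675 [ 410.7 -335.8  248.7] 1.485
```

View pics/s2c.png

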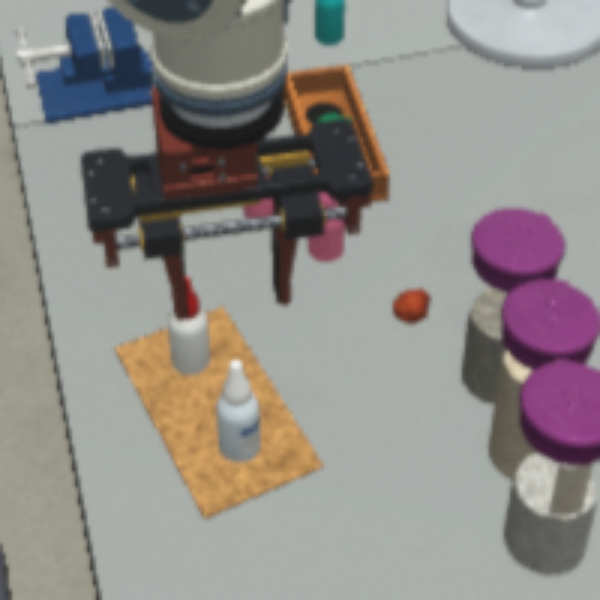

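Both bottles stand upright on the mat (crop 190,340 and 238,420). Now refine the malachite's position as I go.

```bash
python3 - <<'E' | sed -n '/----/,$p'
from m import *
print('----')
c2=load('t2.png'); h2=cv2.cvtColor(c2['color'],cv2.COLOR_RGB2HSV)
for z in (6,20,30): print('mal',z,rect(blob((335,360,165,192),(55,60,20),(95,255,255),h2),z))
for b in((318,338,165,190),(355,378,172,200)): print('disc',rect(blob(b,(0,0,0),(179,255,60),h2),6))
print('rack',rect(blob((300,395,145,210),(5,120,80),(20,255,255),h2),34))
E
```

```text
----
mal 6 ((592.0107421875, -19.238609313964844), (33.27652359008789, 30.667165756225586), 54.71326446533203)
mal 20 ((588.462646484375, -19.12588119506836), (32.796363830566406, 30.224571228027344), 54.71315383911133)
mal 30 ((585.9282836914062, -19.04534912109375), (32.45341110229492, 29.90850067138672), 54.71304702758789)
disc ((591.2312622070312, 23.60348892211914), (31.451509475708008, 32.16281509399414), 73.20764923095703)
disc ((583.2943115234375, -62.76229476928711), (30.948095321655273, 32.583656311035156), 9.279740333557129)
rack ((584.3944091796875, -19.404617309570312), (163.17991638183594, 68.13800811767578), 85.258544921875)
```

Emit:
apply_moves(
  deltas=[
    [0.4,[0.03,0.015,0],-0.12],
    [0.4,[0.1,0.045,0],-0.3],
    [0.4,[0.2,0.09,0],-0.48],
    [0.6,[0.3,0.135,0],-0.66],
    [0.8,[0.4,0.18,0],-0.84],
    [0.8,[0.48,0.22,0],-1],
    [0.8,[0.48,0.22,0],-1],
    [0.8,[0.48,0.22,0],-1],
  ],
)

```text
time_s: 13.68
tcp_pos: [540.8, -106.8, 248.8]
orientation: [-3.14, -0.002, 2.269]
wrist_force: [-0.5, 0.7, -0.2]
opening: 0.899
grip_force: 0.0
```

```bash
python3 go.py 588 -19.5 200 3.05
```

```text
shift [0.073  0.1846 0.0976] turn -0.9939 rows>= 4.2 j [-0.22  0.39  1.83 -0.    0.92 -0.91] t 13.675 [ 540.8 -106.8  248.8] 2.269
```

Emit:
apply_moves(
  deltas=[
    [0.7,[0.02,0.05,0.02],-0.23],
    [0.7,[0.04,0.1,0.04],-0.46],
    [0.7,[0.06,0.15,0.08],-0.69],
    [0.7,[0.073,0.185,0.098],-0.92],
    [0.7,[0.073,0.185,0.098],-0.994],
    [0.7,[0.073,0.185,0.098],-0.994],
    [0.7,[0.073,0.185,0.098],-0.994],
    [0.7,[0.073,0.185,0.098],-0.994],
  ],
)

```text
time_s: 14.68
tcp_pos: [588.8, -19.9, 201.3]
orientation: [-3.142, 0.0, 3.049]
wrist_force: [-0.9, -0.4, -0.7]
opening: 0.852
grip_force: 0.0
```

```bash
python3 go.py 588 -19.5 89 3.05
```

```text
shift [0.0016 0.0006 0.2246] turn -0.0014 rows>= 1.8 j [-0.05  0.5   1.78 -0.    0.86 -1.53] t 14.675 [588.8 -19.9 201.3] 3.049
```

Emit:
apply_moves(
  deltas=[
    [0.7,[0.001,0,0.08],0],
    [0.7,[0.001,0,0.16],0],
    [0.7,[0.001,0,0.21],0],
    [0.7,[0.001,0,0.223],0],
    [0.7,[0.001,0,0.223],0],
    [-1,[0.001,0,0.223],0],
    [-1,[0.001,0,0.223],0],
    [-1,[0.001,0,0.223],0],
    [-1,[0.001,0,0.223],0],
    [-1,[0.001,0,0.223],0],
    [-1,[0.001,0,0.223],0],
  ],
)

```text
time_s: 16.05
tcp_pos: [588.6, -19.3, 89.9]
orientation: [-3.142, 0.0, 3.051]
wrist_force: [-0.8, -0.4, 3.6]
opening: 0.405
grip_force: 30.0
```

```bash
python3 go.py 455.5 273.5 91 3.05
```

```text
shift [ 0.3182  0.559  -0.0021] turn 0.001 rows>= 5.1 j [-0.05  0.68  1.8  -0.    0.66 -1.53] t 16.05 [588.6 -19.3  89.9] 3.051
```

Emit:
apply_moves(
  deltas=[
    [-1,[0,0,-0.06],0],
    [-1,[0,0,-0.14],0],
    [-1,[0,0,-0.24],0],
    [-1,[0.03,0.055,-0.28],0],
    [-1,[0.08,0.14,-0.28],0],
    [-1,[0.13,0.23,-0.28],0],
    [-1,[0.18,0.32,-0.28],0],
    [-1,[0.23,0.41,-0.28],0],
    [-1,[0.28,0.5,-0.26],0],
    [-1,[0.318,0.559,-0.2],0],
    [-1,[0.318,0.559,-0.15],0],
    [-1,[0.318,0.559,-0.15],0],
    [-1,[0.318,0.559,-0.15],0],
  ],
)

```text
time_s: 17.68
tcp_pos: [455.9, 273.5, 165.2]
orientation: [3.141, 0.0, 3.05]
wrist_force: [-0.1, 0.2, -1.1]
opening: 0.404
grip_force: 30.0
```

```bash
python3 go.py 455.5 273.5 93 3.05
python3 - <<'E'
from h import *
c=snap('side','s3.png')
cv2.imwrite('pics/s3c.png',cv2.resize(c['color'][80:230,190:390],(800,600))[:,:,::-1])
E
```

```text
shift [ 7.000e-04 -1.000e-04  1.444e-01] turn 0.0003 rows>= 1.2 j [ 0.52  0.49  1.92 -0.    0.73 -0.96] t 17.675 [455.9 273.5 165.2] 3.05
```

View pics/s3c.png

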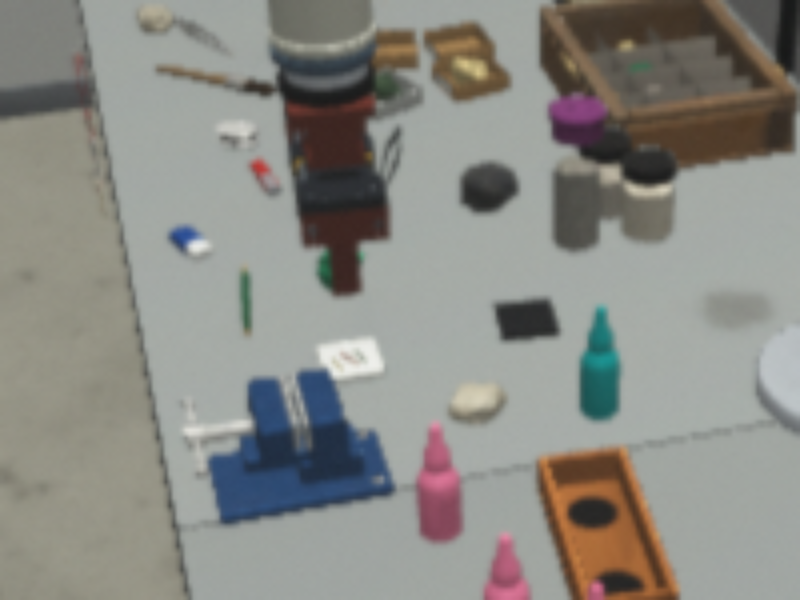

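Run:
```python
from h import *
c=load('top0.png')
for u,v in((250,232),(283,236),(247,266),(280,270)): print(ray(c,u,v,70).round())
```

```text
[426. 164.  70.]
[429.  94.  70.]
[355. 156.  70.]
[359.  87.  70.]
```

The malachite is held at crop (340,268) above the white plate (350,357). The vise stays at y < 165, clear of the gripper body.

Emit:
apply_moves(
  deltas=[
    [-1,[-0.003,0,0.06],0],
    [-1,[-0.003,0,0.11],0],
    [-1,[-0.003,0,0.138],0],
    [-1,[-0.003,0,0.146],0],
    [-1,[-0.003,0,0.146],0],
    [-1,[-0.003,0,0.146],0],
  ],
)

```text
time_s: 18.48
tcp_pos: [457.4, 273.7, 92.5]
orientation: [3.141, 0.001, 3.051]
wrist_force: [1.1, 0.5, -0.6]
opening: 0.404
grip_force: 30.0
```

Emit:
apply_moves(
  deltas=[
    [-1,[0,0,0.001],0],
    [-1,[0,0,0.001],0],
    [0,[0,0,0.001],0],
    [0.5,[0,0,0.001],0],
    [0.5,[0,0,0.001],0],
    [0.5,[0,0,0.001],0],
    [0.5,[0,0,-0.08],0],
    [0.5,[0,0,-0.18],0],
    [0.5,[0,0,-0.3],0],
    [0.5,[-0.1,-0.1,-0.3],0.1],
    [0.5,[-0.12,-0.2,-0.3],0.3],
    [0.5,[-0.12,-0.3,-0.3],0.5],
    [0.5,[-0.12,-0.4,-0.3],0.7],
    [0.5,[-0.12,-0.5,-0.3],0.9],
    [0.5,[-0.12,-0.5,-0.3],1],
    [0.5,[-0.12,-0.5,-0.3],1],
  ],
)

```text
time_s: 20.48
tcp_pos: [494.0, 18.4, 241.7]
orientation: [3.142, -0.0, 2.265]
wrist_force: [-0.4, -0.0, -0.5]
opening: 0.752
grip_force: 0.0
```

```bash
python3 - <<'E' | sed -n '/----/,$p'
from m import *
print('----')
c2=snap('top','t3.png'); h2=cv2.cvtColor(c2['color'],cv2.COLOR_RGB2HSV)
print('mal',rect(blob((190,232,195,235),(55,60,20),(95,255,255),h2),22))
print('redcap',rect(blob((410,500,255,305),(165,100,60),(179,255,255),h2),85))
cv2.imwrite('pics/t3c.png',cv2.resize(c2['color'][140:320,190:510],(800,450))[:,:,::-1])
E
python3 go.py 394.6 -248.4 250 1.485
```

```text
----
mal ((455.4436340332031, 273.8726501464844), (34.67584991455078, 29.770898818969727), 56.10089874267578)
redcap ((392.5296936035156, -241.019287109375), (15.901937484741211, 13.743368148803711), 72.59906768798828)
shift [-0.2829 -0.4954 -0.0166] turn 0.9953 rows>= 4.6 j [ 0.01  0.32  1.96  0.    0.86 -0.68] t 20.525 [494.   19.  241.7] 2.267
```

View pics/t3c.png

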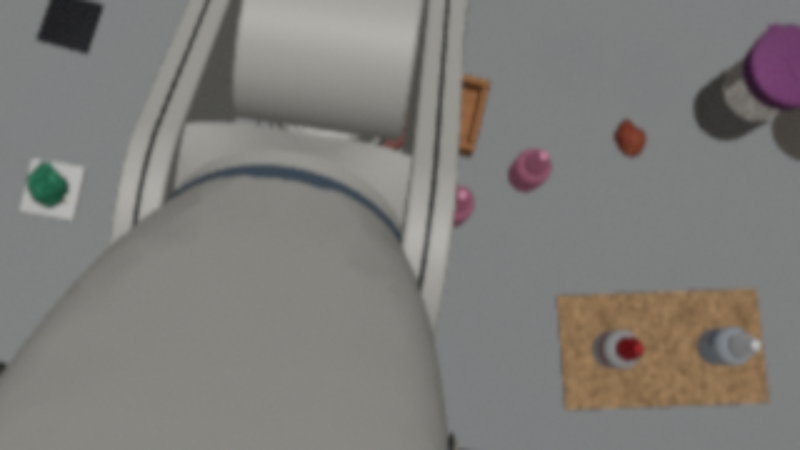

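The malachite lies centred on the white plate (crop 47,185; measured within 1 mm of its centre), and both bottles stand on the mat (625,348) and (735,345). Now the red bottle goes back.

Emit:
apply_moves(
  deltas=[
    [0.4,[-0.06,-0.1,-0.01],0.2],
    [0.4,[-0.11,-0.2,-0.016],0.4],
    [0.4,[-0.17,-0.3,-0.016],0.6],
    [0.4,[-0.23,-0.4,-0.016],0.8],
    [0.4,[-0.283,-0.495,-0.016],0.995],
    [0.4,[-0.283,-0.495,-0.016],0.995],
    [0.4,[-0.283,-0.495,-0.016],0.995],
    [0.4,[-0.283,-0.495,-0.016],0.995],
  ],
)

```text
time_s: 21.52
tcp_pos: [395.0, -246.8, 249.6]
orientation: [-3.141, -0.0, 1.487]
wrist_force: [0.1, -0.6, 0.7]
opening: 0.7
grip_force: 0.0
```

```bash
python3 go.py 394.6 -248.4 118 1.485
```

```text
shift [-0.0033 -0.0004  0.2632] turn 0.0028 rows>= 2.1 j [-0.58  0.27  2.02  0.    0.86 -0.5 ] t 21.525 [ 395.  -246.8  249.6] 1.487
```

Emit:
apply_moves(
  deltas=[
    [0.4,[-0.003,0,0.09],0.003],
    [0.4,[-0.003,0,0.18],0.003],
    [0.4,[-0.003,0,0.24],0.003],
    [0.4,[-0.003,0,0.263],0.003],
    [0.4,[-0.003,0,0.263],0.003],
    [-1,[-0.003,0,0.263],0.003],
    [-1,[-0.003,0,0.263],0.003],
    [-1,[-0.003,0,0.263],0.003],
    [-1,[-0.003,0,0.263],0.003],
    [-1,[-0.003,0,0.263],0.003],
    [-1,[-0.003,0,0.263],0.003],
  ],
)

```text
time_s: 22.9
tcp_pos: [394.5, -249.8, 118.7]
orientation: [3.141, 0.0, 1.481]
wrist_force: [-0.2, -0.5, 7.3]
opening: 0.354
grip_force: 30.0
```

```bash
python3 go.py 590 22 120 1.485
```

```text
shift [ 0.5763  0.3409 -0.0027] turn -0.0045 rows>= 5.4 j [-0.59  0.52  2.07 -0.    0.55 -0.5 ] t 22.9 [ 394.5 -249.8  118.7] 1.481
```

Emit:
apply_moves(
  deltas=[
    [-1,[0,0,-0.06],0],
    [-1,[0,0,-0.14],0],
    [-1,[0,0,-0.24],0],
    [-1,[0.06,0.036,-0.28],0],
    [-1,[0.15,0.09,-0.28],0],
    [-1,[0.25,0.15,-0.28],0],
    [-1,[0.35,0.21,-0.28],0],
    [-1,[0.45,0.27,-0.28],0],
    [-1,[0.53,0.318,-0.28],0],
    [-1,[0.574,0.341,-0.26],-0.004],
    [-1,[0.574,0.341,-0.26],-0.004],
    [-1,[0.574,0.341,-0.26],-0.004],
  ],
)

```text
time_s: 24.4
tcp_pos: [588.7, 20.1, 247.5]
orientation: [-3.14, 0.001, 1.484]
wrist_force: [-0.1, -0.6, -0.2]
opening: 0.349
grip_force: 30.0
```

```bash
python3 go.py 590 21 121 1.485
```

```text
shift [0.002  0.0025 0.2531] turn -0.0012 rows>= 2.0 j [ 0.01  0.44  1.75 -0.    0.95  0.1 ] t 24.4 [588.7  20.1 247.5] 1.484
```

Emit:
apply_moves(
  deltas=[
    [-1,[0.002,0.002,0.09],0],
    [-1,[0.002,0.002,0.17],0],
    [-1,[0.002,0.002,0.23],0],
    [-1,[0.002,0.002,0.25],0],
    [-1,[0.002,0.002,0.253],0],
    [-1,[0.002,0.002,0.253],0],
  ],
)

```text
time_s: 25.15
tcp_pos: [591.4, 21.6, 122.9]
orientation: [3.14, -0.0, 1.484]
wrist_force: [0.2, -0.5, -0.4]
opening: 0.353
grip_force: 30.0
```

Emit:
apply_moves(
  deltas=[
    [-1,[0,-0.002,0.004],0],
    [-1,[0,-0.002,0.004],0],
    [-1,[0,-0.002,0.004],0],
  ],
)

```text
time_s: 25.52
tcp_pos: [590.5, 22.1, 120.7]
orientation: [3.14, -0.0, 1.485]
wrist_force: [-1.0, -0.6, 6.1]
opening: 0.349
grip_force: 30.0
```

Emit:
apply_moves(
  deltas=[
    [-1,[0,0,0],0],
    [0,[0,0,0],0],
    [0.2,[0,0,0],0],
    [0.2,[0,0,0],0],
    [0.2,[0,0,-0.05],0],
    [0.2,[0,0,-0.15],0],
    [0.3,[0,0,-0.25],0],
    [0.4,[0,0,-0.26],0],
    [0.4,[0,0,-0.26],0],
  ],
)

```text
time_s: 26.65
tcp_pos: [589.5, 22.1, 249.5]
orientation: [-3.142, 0.0, 1.485]
wrist_force: [0.6, 0.1, -0.7]
opening: 0.698
grip_force: 0.0
```

```bash
python3 go.py 411.5 -336 250 1.485
```

```text
shift [-0.7441 -0.2931 -0.0011] turn -0.0004 rows>= 6.4 j [ 0.02  0.44  1.75 -0.    0.96  0.1 ] t 26.65 [589.5  22.1 249.5] 1.485
```

Emit:
apply_moves(
  deltas=[
    [0.4,[-0.1,-0.04,0],0],
    [0.4,[-0.22,-0.087,0],0],
    [0.4,[-0.34,-0.134,0],0],
    [0.4,[-0.46,-0.18,0],0],
    [0.4,[-0.57,-0.225,0],0],
    [0.4,[-0.67,-0.264,0],0],
    [0.4,[-0.744,-0.293,0],0],
    [0.4,[-0.744,-0.293,0],0],
    [0.4,[-0.744,-0.293,0],0],
    [0.4,[-0.744,-0.293,0],0],
  ],
)

```text
time_s: 27.9
tcp_pos: [412.1, -334.7, 249.0]
orientation: [-3.14, -0.001, 1.486]
wrist_force: [0.2, -0.1, 0.2]
opening: 0.702
grip_force: 0.0
```

```bash
python3 go.py 411.5 -336 118.6 1.485;python3 - <<'E'
from h import *
c2=snap('top','t4.png'); cv2.imwrite('pics/t4c.png',cv2.resize(c2['color'][140:320,190:510],(800,450))[:,:,::-1])
E
```

```text
shift [-0.0026 -0.001   0.2608] turn 0.0014 rows>= 2.1 j [-0.7   0.36  1.88  0.    0.91 -0.62] t 27.9 [ 412.1 -334.7  249. ] 1.486
```

View pics/t4c.png

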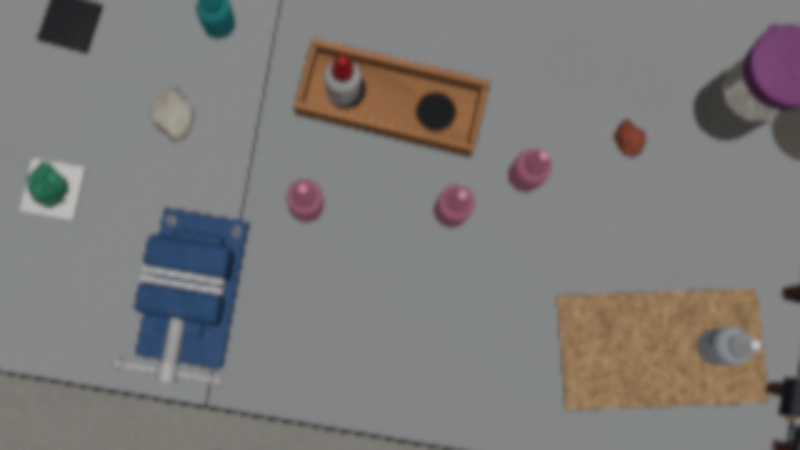

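The red bottle stands upright on its seat (crop 343,80), the blue seat (437,110) is free, and the blue bottle waits at (735,345).

Emit:
apply_moves(
  deltas=[
    [0.4,[-0.002,0,0.09],0],
    [0.4,[-0.002,0,0.18],0],
    [0.4,[-0.002,0,0.24],0],
    [0.4,[-0.002,0,0.261],0],
    [0.4,[-0.002,0,0.261],0],
    [-1,[-0.002,0,0.261],0],
    [-1,[-0.002,0,0.261],0],
    [-1,[-0.002,0,0.261],0],
    [-1,[-0.002,0,0.261],0],
    [-1,[-0.002,0,0.261],0],
    [-1,[-0.002,0,0.261],0],
  ],
)

```text
time_s: 29.32
tcp_pos: [412.0, -337.2, 119.8]
orientation: [3.141, 0.001, 1.485]
wrist_force: [0.8, 0.4, 7.3]
opening: 0.352
grip_force: 30.0
```

```bash
python3 go.py 583.5 -63 120.5 1.485
```

```text
shift [ 0.576   0.2944 -0.0014] turn -0.0006 rows>= 5.2 j [-0.71  0.57  1.93  0.    0.64 -0.62] t 29.325 [ 412.  -337.2  119.8] 1.485
```

Emit:
apply_moves(
  deltas=[
    [-1,[0,0,-0.06],0],
    [-1,[0,0,-0.14],0],
    [-1,[0,0,-0.24],0],
    [-1,[0.06,0.03,-0.28],0],
    [-1,[0.15,0.077,-0.28],0],
    [-1,[0.25,0.128,-0.28],0],
    [-1,[0.35,0.18,-0.28],0],
    [-1,[0.45,0.231,-0.28],0],
    [-1,[0.53,0.272,-0.28],0],
    [-1,[0.575,0.294,-0.26],0],
    [-1,[0.575,0.294,-0.26],0],
    [-1,[0.575,0.294,-0.26],0],
  ],
)

```text
time_s: 30.82
tcp_pos: [582.4, -63.6, 249.0]
orientation: [-3.141, 0.0, 1.485]
wrist_force: [-0.3, 0.1, -1.4]
opening: 0.348
grip_force: 30.0
```

```bash
python3 go.py 583.5 -63.5 122 1.485
```

```text
shift [0.0004 0.0021 0.2541] turn -0.0003 rows>= 2.0 j [-0.13  0.43  1.76 -0.    0.95 -0.04] t 30.825 [582.4 -63.6 249. ] 1.485
```

Emit:
apply_moves(
  deltas=[
    [-1,[0,0.001,0.09],0],
    [-1,[0,0.001,0.17],0],
    [-1,[0,0.001,0.23],0],
    [-1,[0,0.001,0.25],0],
    [-1,[0,0.001,0.254],0],
    [-1,[0,0.001,0.254],0],
  ],
)

```text
time_s: 31.58
tcp_pos: [584.1, -63.6, 123.4]
orientation: [3.14, 0.0, 1.484]
wrist_force: [-0.3, 0.0, -0.4]
opening: 0.349
grip_force: 30.0
```

Emit:
apply_moves(
  deltas=[
    [-1,[0,0,0.003],0],
    [-1,[0,0,0.004],0],
    [-1,[0,0,0.004],0],
  ],
)

```text
time_s: 31.95
tcp_pos: [584.3, -63.3, 121.8]
orientation: [3.139, 0.0, 1.485]
wrist_force: [-1.4, -1.1, 8.0]
opening: 0.348
grip_force: 30.0
```

Emit:
apply_moves(
  deltas=[
    [-1,[0,0,0],0],
    [0,[0,0,0],0],
    [0.2,[0,0,0],0],
    [0.2,[0,0,0],0],
    [0.2,[0,0,-0.05],0],
    [0.2,[0,0,-0.15],0],
    [0.3,[0,0,-0.25],0],
    [0.4,[0,0,-0.3],0],
    [0.4,[-0.1,-0.1,-0.3],0],
    [0.4,[-0.22,-0.1,-0.3],0],
    [0.4,[-0.34,-0.1,-0.3],0],
    [0.4,[-0.46,-0.1,-0.3],0],
    [0.4,[-0.5,-0.1,-0.3],0],
    [0.4,[-0.5,-0.1,-0.3],0],
    [0.4,[-0.5,-0.1,-0.3],0],
    [0.4,[-0.5,-0.1,-0.3],0],
  ],
)

```text
time_s: 33.95
tcp_pos: [512.4, -306.3, 270.2]
orientation: [-3.141, -0.0, 1.487]
wrist_force: [0.7, -0.8, -0.5]
opening: 0.695
grip_force: 0.0
```

```bash
python3 - <<'E' | sed -n '/----/,$p'
from m import *
print('----')
c2=snap('top','t5.png'); h2=cv2.cvtColor(c2['color'],cv2.COLOR_RGB2HSV)
print('redcap',rect(blob((315,340,155,180),(165,100,60),(179,255,255),h2),90))
print('mal',rect(blob((190,232,195,235),(55,60,20),(95,255,255),h2),22))
print('diff',np.abs(c2['color'][165:195,355:380].astype(int)-c['color'][165:195,355:380]).mean(), np.abs(c2['color'][150:190,310:340].astype(int)-c['color'][150:190,310:340]).mean())
a=np.hstack([cv2.resize(k['color'][140:240,290:420],(390,300)) for k in(c,c2)]);cv2.imwrite('pics/t5c.png',a[:,:,::-1])
E
```

```text
----
redcap ((586.678466796875, 26.053993225097656), (15.482010841369629, 15.375587463378906), 53.215171813964844)
mal ((454.7880554199219, 274.3610534667969), (34.78036117553711, 28.122806549072266), 55.68172836303711)
diff 3.8008888888888888 4.8533333333333335
```

View pics/t5c.png

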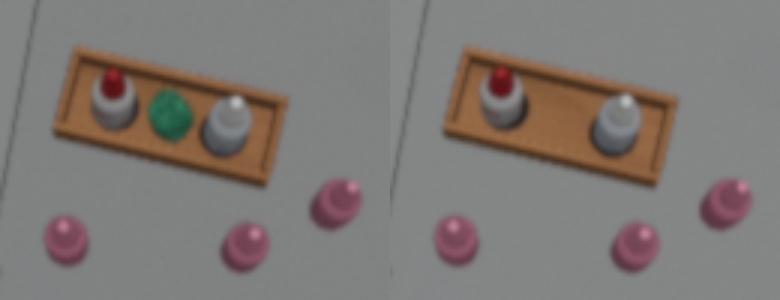

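Before (left) and after (right) show both bottles upright on their seats: red at (113,97) then (502,97), blue at (228,125) then (617,125). Red has shifted by about 2 mm and the malachite is still centred on the plate.

```bash
python3 -c "
from bench import close_job
print(close_job())"
```

```text
the job is handed in; nothing more can be done
None
```

The job is handed in, though it gave no verdict: the last picture shows the malachite about 1 mm from the middle of the white plate and both bottles upright on their own rack seats, red about 2 mm off its start and blue with no visible shift.

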